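# Unwind the peg press and put the straightened tent peg away

### The job

The tent peg in the bench press has been pressed straight. Wind the press fully up by its handwheel, until the screw stops, then take the peg out and put it away in the empty wide lane of the pulled-out tray, lying flat on the tray floor with the ridge up and the tabbed head at the front, the same way as the pegs beside it. Leave the press wound up and everything else where it is.

Things in the scene. Friction and masses are not known exactly. Their poses are not given: they have to be found in the camera images.
- handgrip (a point): hand grip of the press's handwheel: upright black cylinder, 22 mm diameter, 52 mm tall, spinning freely on its own axis; the point is on its axis, 28 mm above its lower end and 36.5 mm above the rim's centre plane. It stands on the rim, 52 mm from the wheel's axis, and rises with the wheel
- wheel_hub (a point): centre of the handwheel, on its upright axis, in the rim's centre plane, about 200 mm above the bench at the start. Rim 104 mm diameter, 11 mm thick, three spokes, hub 16 mm above that plane. Right-hand screw: anticlockwise seen from above raises wheel and ram together, 18 mm a turn. Turning takes about 3 N at the hand grip; it stays where it is left
- wheel (a joint): turn of the handwheel, rad: 0 = ram just on the peg, positive = anticlockwise from above = up, hard stop at 12.566 (two turns); starts between 0 and 0.5
- ram (a joint): rise of ram, screw and handwheel, m: 0 = just on the peg, 0.036 = top stop; 0.018 per turn of the wheel
- anvil (a point): top edge of the press's anvil, 70 mm above the bench, straight below the wheel's axis; x of its frame points to the press's column, y along the anvil. The anvil is a ridged steel bar up to 16 mm wide from y = -36 to +80 mm; the peg sits astride it. The base plate, fixed to the bench, is 16 mm high, x = -68 to 118, |y| under 65 mm
- press_head (a point): middle of the underside of the press's head, on the wheel's axis, 134 mm above the bench; axes as the anvil's. The head is 42 mm high and spans x = -40 to 110, |y| under 36 mm; the column below it stands at x = 60 to 110, |y| under 32 mm. The throat is open to -x, +y and -y
- ram_foot (a point): lower edge of the ram's notched foot (40 mm along the anvil's x by 50 mm along its y), on the axis; 66 mm above the bench plus the rise of the ram. Down, it closes over the peg's ridge and stops the peg's tab from passing
- peg_mid (a point): middle of the peg in the press, 12 mm above its underside: purple aluminium V section 200 mm long, 26 wide, 23 high to the ridge, 3 thick, about 45 g; the long edges are turned straight down for the lowest 10 mm, giving two upright faces to grip. x of its frame runs from head to point, z up. Starts along the anvil's y, underside 51 mm above the bench, point end 80 mm past the anvil's end
- peg_head (a point): head end of that peg, 12 mm above the underside: a tab 22 mm wide and 6 mm thick stands 12 mm above the ridge here, so the head is 35 mm high
- peg_point (a point): pointed end of that peg, 12 mm above the underside; it narrows over the last 40 mm
- lane (a point): centre of the floor of the tray's wide, empty lane, 97 mm wide (y) and 226 mm long (x) inside. x of its frame points from the tray's front into the drawer unit, y to the left seen from the front, z up; floor 6 mm above the bench. Front wall at x = -113 to -116 mm, 20 mm above the floor; side walls 38, divider 20 mm. Clear plastic; the narrow lane holds two pegs
- unit_edge (a point): middle of the lower edge of the drawer unit's front face above the tray, 72 mm above the bench (66 above the lane's floor); axes as the lane's. From here the unit (184 mm wide, 245 deep, 122 high, fixed to the bench; a drawer pull sticks out 9 mm) overhangs the rest of the tray, so the tray is open from above only in front of this edge
- tray (a joint): how far the tray is pulled out of the unit, m; starts at 0.135 to 0.147, stop at 0.149; it slides at about 4 N
- bench_peg1: V-section tent peg like the one in the press (200 x 26 x 23 mm); lies on the bench; origin under its middle. Leave alone
- bench_peg2: V-section tent peg like the one in the press (200 x 26 x 23 mm); lies on the bench; origin under its middle. Leave alone
- tray_peg1: V-section tent peg like the one in the press (200 x 26 x 23 mm); lies in the tray's narrow lane, head to the front; origin under its middle. Leave alone
- tray_peg2: V-section tent peg like the one in the press (200 x 26 x 23 mm); lies in the tray's narrow lane, head to the front; origin under its middle. Leave alone
- extractor: steel peg extractor lying on the bench: T handle 112 mm wide, 22 mm thick, shank 9 mm thick ending in a hook, 165 mm long; origin under its middle. Leave alone
- mug: blue ceramic mug, 82 mm diameter, 95 mm high, handle at the side, behind the gap between press and drawer unit (the bench in this gap is clear, from the mug forward to the extractor); origin under its centre. Leave alone
- bottle: white plastic bottle, 60 mm diameter, 170 mm high; origin under its centre. Leave alone
- mallet: rubber mallet with a wooden handle lying on the bench; origin near its middle. Leave alone
Things that resemble listed ones, but are neither listed nor needed, are in the scene too. Leave any green look-alike of the part that bears peg_mid alone.

How it is judged:
On the way:
1. the press is wound up to within 3 mm of its stop, with the peg still on the anvil (value of joint ram above 0.033 m and distance of peg_mid from where it was at the start of the episode below 0.025 m), for 0.2 s.
At the end, for the whole second after the job is handed in: Ram within 3 mm of its top stop. Peg released and at rest in the tray's wide lane: flat on the floor (middle 6 to 17 mm above it), ridge up within 0.12 rad, along the lane within 0.3 rad, head within 38 mm of the front wall. Nothing else shifted by more than 50 mm (value of joint ram above 0.033 m and y of peg_mid in the frame of lane between -0.045 and 0.045 m and z of peg_mid in the frame of lane between 0.006 and 0.017 m and x of peg_head in the frame of lane between -0.118 and -0.075 m and angle between the x axis of peg_mid and the x axis of lane, either way round below 0.3 rad and angle between peg_mid's own z axis and vertical below 0.12 rad and linear speed of peg below 0.02 m/s); the robot touches nothing.
It fails at once if a peg on the bench or in the tray is shifted by more than 50 mm (distance of any of bench_peg1, bench_peg2, tray_peg1, tray_peg2 from where it was at the start of the episode above 0.05 m).
It fails at once if another object on the bench is shifted by more than 50 mm (distance of any of extractor, mug, bottle, mallet from where it was at the start of the episode above 0.05 m).
It also fails if it takes over 72 s, if anything falls off the work surface, if the arm or the gripper's body presses on something with over 40 N, if the wrist force passes 120 N, or if a joint passes its speed limit or range.

### The arm

A 6-joint arm with a two-finger parallel gripper is mounted at the origin on the work surface. World frame = base frame: x ahead of the robot, y to its left, z up, the work surface at z = 0. Lengths are in m, angles in rad, forces in N, time in s.
With the tool pointing down it reaches from about 0.275 to 0.975 m from the base axis. Payload 8.4 kg.
Tool frame: the origin (TCP) lies between the finger pads; the fingertips stand 8 mm ahead of it and the grasp point (between the pads) lies 11 mm behind it (arm.finger_overhang is the distance from the TCP to the fingertips, in m); z points along the fingers, y is the line along which they close (so a half turn about z gives the same grasp; the last joint's range is limited). The gripper opens to 92 mm and grips with 3 to 60 N. Pads are 20 mm wide; open, the fingers measure 128 mm over their backs; the gripper's body (75 mm by 189 mm) begins 69 mm behind the grasp point.
Start: joints at [-1.315, 0.353, 1.633, -0, 1.155, -0.002], TCP at [0.159, -0.604, 0.223] pointing down, gripper open.
Joint ranges: [-2.63, 2.63], [-0.92, 2.1], [0.06, 2.66], [-1.3, 4.44], [0, 2.69], [-3.02, 3.02]. Speed limits (rad/s): [2.22, 2.22, 2.79, 3.14, 3.14, 3.14].

### API

Orientations are given as a unit quaternion [x, y, z, w].
In Python, from cell import readout, imaging, arm gives the robot as it stands.
- The arm moves only by the shell command python3 -m creep 'ROWS' [OPENING] [FORCE]. ROWS is JSON, a list of rows, each a list of 6 numbers: the shift along the tool's x, y, z each as a share of 0.6 m, from -1 to 1, then the turn, a rotation vector about the tool's x, y, z each as a share of 90 degrees, from -1 to 1. In form: [[dx, dy, dz, ax, ay, az], ...]. A call has 1 to 12 rows; each row is the pose to reach, as a shift and turn from the pose commanded when the call began, along the tool's axes at that moment; what a row does not reach only later rows make up. A row lasts 1/10 s, in which the tool goes at most 50 mm and 8.59 degrees, less where a joint would pass 70% of its speed; a pose out of reach is approached as far as the arm can. A call with a number of a shift or a turn outside -1 to 1 is refused whole. A call with a gripper value outside its range is refused whole. OPENING is the gripper's target within -1 to 1 (fully open at 1, half-way at 0, shut at -1), set as the call begins (- or left out, the last holds). The fingers move at their own pace and stop on an object; FORCE is the grip in N (left out, the last holds). Time passes only in rows, so rows that repeat a pose let the fingers close. It gives the time, the measured TCP pose, the force, the opening and the grip force at its end, in the units of the state.
- readout.read_state(): the state, without advancing time (a new reading comes with each control period).
- imaging.camera(name): name is "side" or "top" or "wrist"; returns the picture (480x640x3 uint8, blue, green, red); there is no depth.
- imaging.camera_params(name): a dict with "fovy" (degrees; the focal length in pixels is half the picture's height over the tangent of half this angle, whatever the lens; pixels are square), "cx", "cy" (the principal point, pixels), "rvec" (rotation vector, rad) and "tvec" (3), from world to camera coordinates, as OpenCV has them. Camera axes: x right, y down, z forward; pixel columns grow to the right and rows downward; lengths in m; the calibration is good to about 2 mm. A picture is of the moment at which its call begins: read the wrist's pose just before it. camera_params takes no time and is no camera call; for the wrist camera it gives the pose at the moment of the call.
- arm.close_job(): hands the job in; it is judged then, once.
The state is a dict: "t": time; "q": joint angles; "joint_vel": joint speeds; "joint_efforts": joint torques, N m; "eef_pos": TCP position; "tool_rot": TCP orientation; "ft_force": force on the tool from outside, world axes, zero at the start; "ft_torque": the same for the moment, N m; "grip_width": opening from 0.0 (shut) to 1.0 (fully open); "gripper_force": force on a finger pad.
Only numpy, scipy, OpenCV 4.12 (cv2) and the standard library are available. Lean on these libraries where they do the work, as an engineer would, in place of code of your own. Each camera call takes 0.05 s, during which the arm holds its last target. There are 200 camera calls.

## Working session

There is one attempt and no reset: what is moved stays moved. The work goes in short steps, Python scripts to look and compute and a shell command to move; the robot and the scene stay as the last step left them, time stands still between calls to the robot, and variables do not carry over. Pictures are saved under pics/ and viewed, at most 10 in all, crops included, and the job is handed in when it is done.

```bash
mkdir -p pics; ls
python3 - <<'E'
from cell import readout, imaging, arm
import cv2
print(readout.read_state())
for n in ("side","top"):
    cv2.imwrite(f"pics/{n}0.png",imaging.camera(n)); print(n,imaging.camera_params(n))
E
```

```text
pics
{'t': 0.0, 'q': array([-1.31540752e+00,  3.53637958e-01,  1.63412568e+00,  3.03387707e-06,
        1.15518644e+00, -2.39896072e-03]), 'joint_vel': array([-0.00056507, -0.00029358, -0.00107851,  0.00013463, -0.00136242,
       -0.00046492]), 'joint_efforts': array([ 5.55529405e-04, -5.93837821e+01, -3.34223807e+01,  6.98135700e-02,
        2.32942449e-02, -1.28258630e-04]), 'eef_pos': array([ 0.15921969, -0.60388513,  0.22187366]), 'tool_rot': array([ 9.91704528e-01,  1.28536644e-01, -8.42487471e-05, -6.73465804e-04]), 'ft_force': array([-0.31793334, -0.64793947,  0.17683888]), 'ft_torque': array([-0.00540529,  0.00726517, -0.00693855]), 'gripper_force': 0.0, 'grip_width': 1.0013951498855946}
side {'fovy': 42.92416970034108, 'cx': 323.29748646375725, 'cy': 235.77728184253075, 'rvec': array([ 0.26243184, -2.82197102,  1.21631109]), 'tvec': array([0.49140605, 0.1900791 , 1.58682207])}
top {'fovy': 52.25690566923766, 'cx': 318.7321752952861, 'cy': 239.82026483895257, 'rvec': array([ 2.2084303 , -2.1960633 ,  0.05363331]), 'tvec': array([-0.01869165,  0.51506544,  1.55869831])}
```

View pics/top0.png

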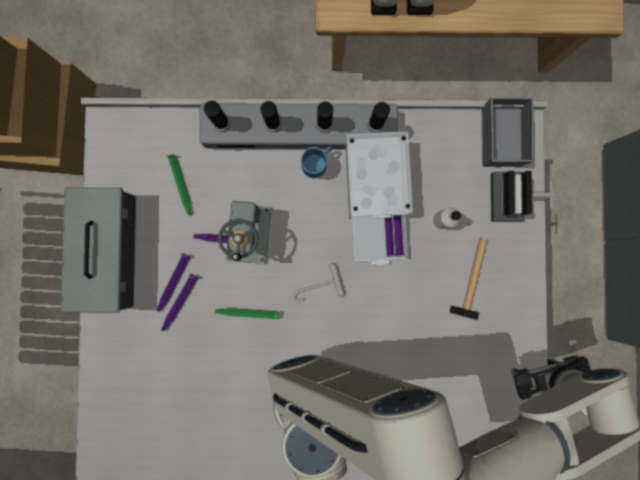

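View pics/side0.png

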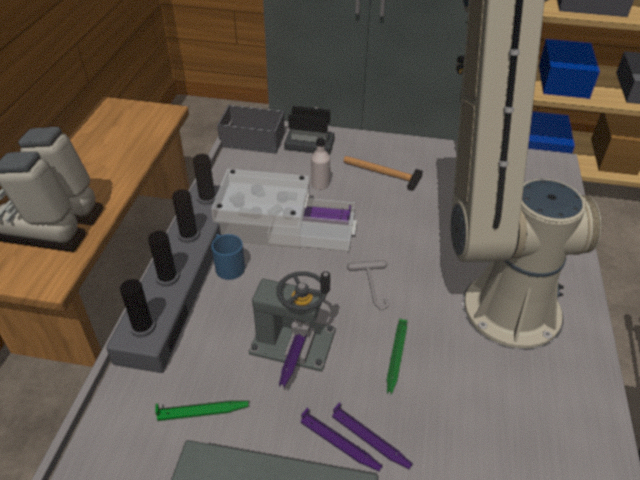

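Run:
```python
import cv2, numpy as np
t=cv2.imread("pics/top0.png");s=cv2.imread("pics/side0.png")
def c(i,x,y,w,h,W,H): return cv2.resize(i[y:y+h,x:x+w],(W,H),interpolation=cv2.INTER_CUBIC)
a=np.hstack([c(t,190,195,80,80,400,400),c(t,340,195,80,80,400,400)])
cv2.imwrite("pics/ctop.png",a)
b=np.hstack([c(s,240,260,100,130,400,520),c(s,200,160,160,100,400,250).repeat(1,0) if 0 else np.vstack([c(s,260,170,100,80,400,320),np.zeros((200,400,3),np.uint8)])])
cv2.imwrite("pics/cside.png",b)
```

```text
(no output)
```

View pics/ctop.png

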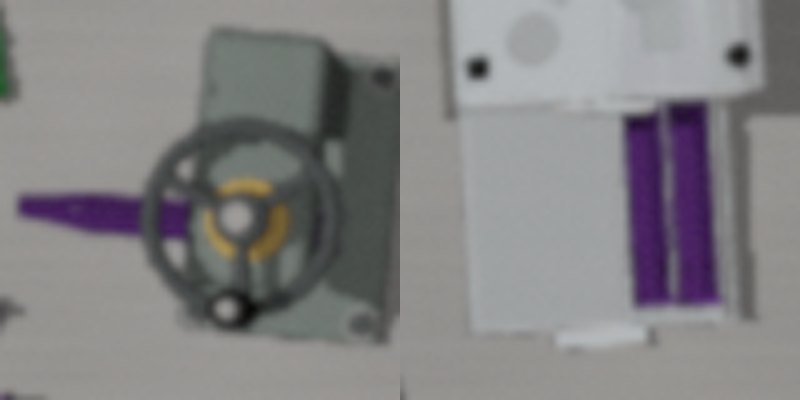

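View pics/cside.png

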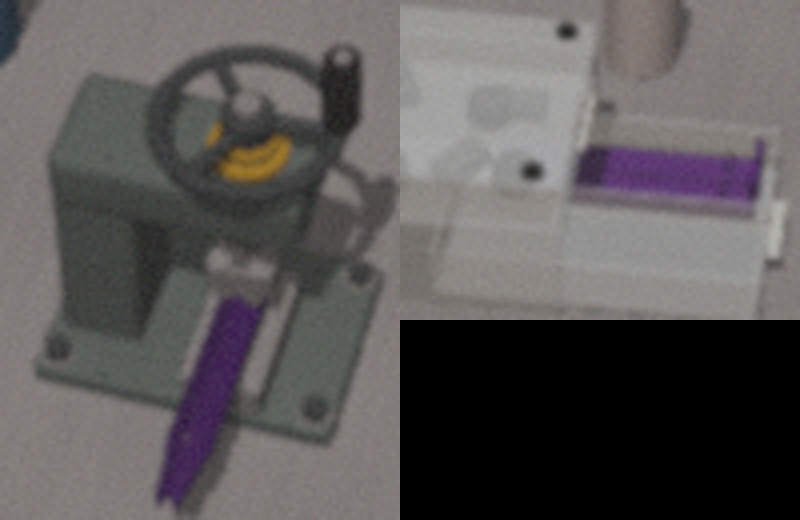

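The pictures show the press near top (238,238), with its grip's top at (236.4,256.6) and the peg's tip at (194,236.4). The tray front is around (360–404,260). In the side view the hub is at (302.5,286), the grip's top at (325.8,273) and the tip at (282,385).

```bash
cat > h.py <<'E'
import numpy as np, cv2
from cell import readout, imaging, arm
from scipy.spatial.transform import Rotation as R
def cam(n,p=None):
    p=p or imaging.camera_params(n); f=240/np.tan(np.radians(p['fovy'])/2)
    M=R.from_rotvec(p['rvec']).as_matrix(); return f,p['cx'],p['cy'],M,np.array(p['tvec'])
def ray(n,uv,p=None):
    f,cx,cy,M,t=cam(n,p); d=M.T@np.array([(uv[0]-cx)/f,(uv[1]-cy)/f,1]); return -M.T@t,d/np.linalg.norm(d)
def onz(n,uv,z,p=None):
    o,d=ray(n,uv,p); return o+d*(z-o[2])/d[2]
def tri(l):
    A=0;b=0
    for o,d in l:
        P=np.eye(3)-np.outer(d,d); A=A+P; b=b+P@o
    x=np.linalg.solve(A,b); return x,[round(1e3*np.linalg.norm((np.eye(3)-np.outer(d,d))@(x-o)),1) for o,d in l]
def proj(n,X,p=None):
    f,cx,cy,M,t=cam(n,p); c=M@np.array(X)+t; return c[:2]/c[2]*f+[cx,cy]
def st():
    s=readout.read_state(); x=R.from_quat(s['tool_rot']).as_matrix()
    print('t',round(s['t'],2),'pos',s['eef_pos'].round(4),'yawx',round(np.degrees(np.arctan2(x[1,0],x[0,0])),2),'z',x[:,2].round(3),'F',s['ft_force'].round(1),'q',s['q'].round(2),'w',round(s['grip_width'],3)); return s
def togo(X,yaw):  # rows for target TCP pos X, tool x yaw deg, pointing down
    s=readout.read_state(); M=R.from_quat(s['tool_rot'])
    d=M.inv().apply(np.array(X)-s['eef_pos'])/.6
    c,n=np.cos(np.radians(yaw)),np.sin(np.radians(yaw))
    T=np.array([[c,n,0],[n,-c,0],[0,0,-1]])
    print('row',d.round(4),(M.inv()*R.from_matrix(T)).as_rotvec()/(np.pi/2))
E
python3 - <<'E'
from h import *
np.set_printoptions(precision=4,suppress=True)
T=lambda x,y:(190+x/5,195+y/5)
T2=lambda x,y:(340+(x-400)/5,195+y/5)
S=lambda x,y:(240+x/4,260+y/4)
for nm,a,b in [('hubtop',T(238,216),S(252,104)),('griptop',T(232,308),S(343,52)),('tip',T(18,207),S(168,500))]:
    print(nm,*tri([ray('top',a),ray('side',b)]))
print('rimc',onz('top',T(240,221),.2), 'hub',onz('top',T(238,216),.216),'grip',onz('top',T(232,308),.26),'tip',onz('top',T(18,207),.063))
print('base BR',onz('top',T(385,342),.016),'base TR',onz('top',T(398,62),.016),'headTL',onz('top',T(210,28),.176),'headTR',onz('top',T(325,40),.176))
print('unitTL',onz('top',T2(447,107),.194),'unitTR',onz('top',T2(762,92),.194))
print('trayFL',onz('top',T2(470,333),.026),'FR',onz('top',T2(722,320),.026))
print('pegs heads',onz('top',T2(652,304),.03),onz('top',T2(702,302),.03),'peg left edge',onz('top',T2(628,118),.02))
print('mug',onz('top',(314,162),.09),'extr',onz('top',(335,268),.02),onz('top',(297,298),.01))
E
```

```text
hubtop [0.5097 0.212  0.2126] [np.float64(0.1), np.float64(0.1)]
griptop [0.4591 0.2072 0.2598] [np.float64(1.2), np.float64(1.2)]
tip [0.5231 0.373  0.0613] [np.float64(1.8), np.float64(1.8)]
rimc [0.5074 0.2129 0.2   ] hub [0.5095 0.2115 0.216 ] grip [0.4579 0.207  0.26  ] tip [0.5213 0.3723 0.063 ]
base BR [0.4387 0.1488 0.016 ] base TR [0.6181 0.1423 0.016 ] headTL [0.6196 0.2354 0.176 ] headTR [0.6131 0.1691 0.176 ]
unitTL [ 0.5744 -0.1016  0.194 ] unitTR [ 0.584  -0.2808  0.194 ]
trayFL [ 0.446 -0.128  0.026] FR [ 0.4551 -0.2881  0.026 ]
pegs heads [ 0.465 -0.243  0.03 ] [ 0.4664 -0.2747  0.03  ] peg left edge [ 0.584  -0.2293  0.02  ]
mug [0.7507 0.0005 0.09  ] extr [ 0.4253 -0.068   0.02  ] [0.3288 0.0526 0.01  ]
```

```bash
python3 -c "
from h import *
togo([.40,-.2,.40],50)"
```

```text
row [ 0.5597 -0.549  -0.2961] [-7.35350066e-04 -2.36590866e-04 -3.91416691e-01]
```

```bash
python3 -m creep '[[0.05,-0.05,-0.15,0,0,0],[0.1,-0.1,-0.296,0,0,-0.1],[0.56,-0.549,-0.296,-0.0007,0,-0.391],[0.56,-0.549,-0.296,-0.0007,0,-0.391],[0.56,-0.549,-0.296,-0.0007,0,-0.391],[0.56,-0.549,-0.296,-0.0007,0,-0.391],[0.56,-0.549,-0.296,-0.0007,0,-0.391],[0.56,-0.549,-0.296,-0.0007,0,-0.391],[0.56,-0.549,-0.296,-0.0007,0,-0.391],[0.56,-0.549,-0.296,-0.0007,0,-0.391],[0.56,-0.549,-0.296,-0.0007,0,-0.391]]' 1; python3 -c "
from h import *
st();togo([.4585,.15,.40],85)"
```

```text
t: 1.2
eef_pos: [0.4011, -0.1977, 0.4008]
tool_rot: [0.906, 0.423, 0.0, 0.001]
ft_force: [0.6, -0.2, -0.1]
grip_width: 0.999
gripper_force: 0.0
t 1.2 pos [ 0.4011 -0.1977  0.4008] yawx 50.02 z [ 0.001 -0.001 -1.   ] F [ 0.6 -0.2 -0.1] q [-0.46 -0.07  1.74 -0.    1.47  0.24] w 0.999
row [ 0.5055 -0.299   0.001 ] [ 9.40247985e-04  9.50308226e-05 -3.88700541e-01]
```

```bash
cat >> h.py <<'E'
import json
def shot(nm,n='wrist'):
    p=imaging.camera_params(n); im=imaging.camera(n); cv2.imwrite(f'pics/{nm}.png',im)
    json.dump({k:(v.tolist() if hasattr(v,'tolist') else v) for k,v in p.items()},open(f'pics/{nm}.json','w')); return im
def lp(nm): return json.load(open(f'pics/{nm}.json'))
E
python3 -c "
from h import *
shot('wtray')"
python3 -m creep '[[0.505,-0.299,0,0.0009,0,-0.389],[0.505,-0.299,0,0.0009,0,-0.389],[0.505,-0.299,0,0.0009,0,-0.389],[0.505,-0.299,0,0.0009,0,-0.389],[0.505,-0.299,0,0.0009,0,-0.389],[0.505,-0.299,0,0.0009,0,-0.389],[0.505,-0.299,0,0.0009,0,-0.389],[0.505,-0.299,0,0.0009,0,-0.389],[0.505,-0.299,0,0.0009,0,-0.389],[0.505,-0.299,0,0.0009,0,-0.389]]'; python3 -c "
from h import *
st();shot('wpress')
cv2.imwrite('pics/w1.png',cv2.resize(np.vstack([cv2.imread('pics/wtray.png'),cv2.imread('pics/wpress.png')]),None,fx=.6,fy=.6,interpolation=cv2.INTER_AREA))"
```

```text
t: 2.25
eef_pos: [0.4576, 0.1464, 0.3996]
tool_rot: [0.738, 0.675, -0.001, -0.0]
ft_force: [-0.0, -0.7, -0.8]
grip_width: 1.001
gripper_force: 0.0
t 2.25 pos [0.4576 0.1464 0.3996] yawx 84.96 z [-0.001 -0.001 -1.   ] F [-0.  -0.7 -0.8] q [ 0.31 -0.01  1.69 -0.    1.47  0.39] w 1.001
```

View pics/w1.png

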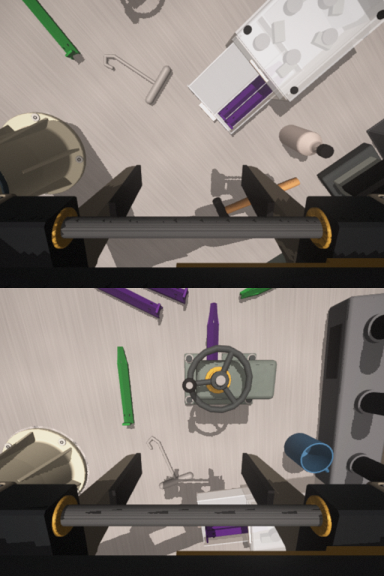

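```bash
python3 -c "
from h import *
a=cv2.imread('pics/wpress.png')[0:220,290:490];b=cv2.imread('pics/wtray.png')[60:240,300:500]
r=lambda i:cv2.resize(i,None,fx=2,fy=2,interpolation=cv2.INTER_CUBIC)
b=np.vstack([b,np.zeros((40,200,3),np.uint8)])
cv2.imwrite('pics/w2.png',np.hstack([r(a),r(b)]))"
```

```text
(no output)
```

View pics/w2.png

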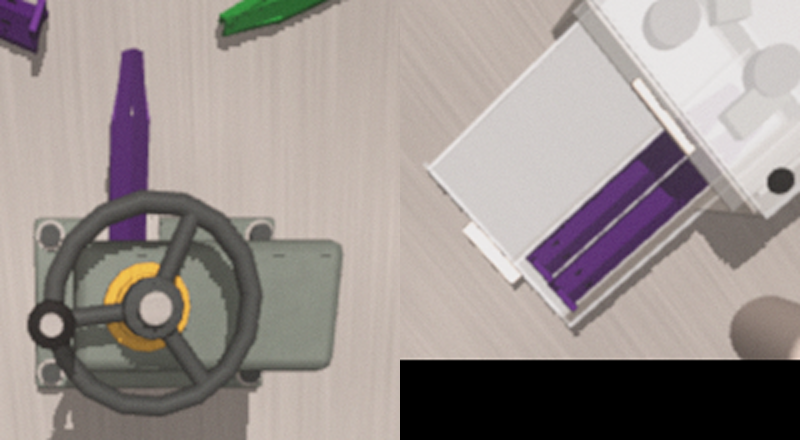

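Run:
```python
from h import *
np.set_printoptions(precision=4,suppress=True)
P=lp('wpress');Q=lp('wtray')
W=lambda x,y:(290+x/2,y/2)
V=lambda x,y:(300+(x-400)/2,60+y/2)
T=lambda x,y:(190+x/5,195+y/5);S=lambda x,y:(240+x/4,260+y/4)
T2=lambda x,y:(340+(x-400)/5,195+y/5)
for nm,w,a,b in [('hubtop',W(155,308),T(238,216),S(252,104)),('griptop',W(52,324),T(232,308),S(343,52)),('tip',W(132,51),T(18,207),S(168,500))]:
    print(nm,*tri([ray('top',a),ray('side',b),ray('wrist',w,P)]), 'wrist only',onz('wrist',w,{'h':.213,'g':.26,'t':.061}[nm[0]],P))
print('peg mid line',onz('wrist',W(130,120),.074,P),onz('wrist',W(127,230),.074,P))
print('base corners',[onz('wrist',W(*c),.016,P) for c in [(36,220),(36,388),(270,220)]])
print('head right edge',[onz('wrist',W(*c),.176,P) for c in [(342,243),(328,370)]])
print('tray FL, FR',onz('wrist',V(430,166),.026,Q),onz('wrist',V(575,325),.03,Q), 'divider front',onz('wrist',V(525,262),.026,Q))
print('divider far',onz('wrist',V(665,130),.026,Q),'pull',onz('wrist',V(635,82),.09,Q),onz('wrist',V(692,152),.09,Q))
print('left wall far',onz('wrist',V(578,35),.044,Q))
print('tray2 head tab',onz('wrist',V(533,268),.035,Q),onz('wrist',V(568,302),.035,Q))
```

```text
hubtop [0.5106 0.2122 0.2129] [np.float64(1.0), np.float64(0.9), np.float64(1.8)] wrist only [0.5124 0.2125 0.213 ]
griptop [0.4596 0.2087 0.2606] [np.float64(2.4), np.float64(0.8), np.float64(2.3)] wrist only [0.4607 0.2107 0.26  ]
tip [0.5241 0.3731 0.0617] [np.float64(2.8), np.float64(0.7), np.float64(2.1)] wrist only [0.5264 0.3736 0.061 ]
peg mid line [0.5211 0.33   0.074 ] [0.5151 0.2625 0.074 ]
base corners [array([0.4525, 0.2808, 0.016 ]), array([0.4402, 0.1537, 0.016 ]), array([0.63  , 0.2651, 0.016 ])]
head right edge [array([0.6203, 0.2368, 0.176 ]), array([0.614 , 0.1689, 0.176 ])]
tray FL, FR [ 0.4525 -0.1287  0.026 ] [ 0.4629 -0.299   0.03  ] divider front [ 0.4632 -0.2335  0.026 ]
divider far [ 0.606  -0.2232  0.026 ] pull [ 0.5892 -0.1762  0.09  ] [ 0.5931 -0.2367  0.09  ]
left wall far [ 0.5899 -0.1285  0.044 ]
tray2 head tab [ 0.4649 -0.2397  0.035 ] [ 0.4697 -0.279   0.035 ]
```

```bash
python3 -c "
from h import *
togo([.4596,.2087,.2255],85)
f,cx,cy,M,t=cam('wrist');s=readout.read_state();Rt=R.from_quat(s['tool_rot']).inv();print('cam in tool',Rt.apply(-M.T@t-s['eef_pos']),Rt.apply(M[2]))
u=np.degrees(np.arctan2(.2087-.2122,.4596-.5106));print(u)"
```

```text
row [ 0.1046 -0.0058  0.2904] [-0.00055973  0.00059733 -0.00104683]
cam in tool [ 7.40489456e-02  7.97041718e-05 -1.61616404e-01] [-2.65695939e-01  3.61748801e-04  9.64056812e-01]
-176.07409229631602
```

```bash
python3 -m creep '[[0.1046,-0.0058,0.08,-0.0006,0.0006,-0.001],[0.1046,-0.0058,0.13,-0.0006,0.0006,-0.001],[0.1046,-0.0058,0.17,-0.0006,0.0006,-0.001],[0.1046,-0.0058,0.20,-0.0006,0.0006,-0.001],[0.1046,-0.0058,0.23,-0.0006,0.0006,-0.001],[0.1046,-0.0058,0.26,-0.0006,0.0006,-0.001],[0.1046,-0.0058,0.28,-0.0006,0.0006,-0.001],[0.1046,-0.0058,0.29,-0.0006,0.0006,-0.001],[0.1046,-0.0058,0.29,-0.0006,0.0006,-0.001],[0.1046,-0.0058,0.29,-0.0006,0.0006,-0.001]]' 0.1; python3 -c "
from h import *
st();shot('wg');cv2.imwrite('pics/wg2.png',cv2.imread('pics/wg.png')[:, :])"
```

```text
t: 3.3
eef_pos: [0.4602, 0.2098, 0.2266]
tool_rot: [0.737, 0.676, 0.001, 0.0]
ft_force: [0.6, 0.2, -0.6]
grip_width: 0.55
gripper_force: 0.0
t 3.3 pos [0.4602 0.2098 0.2266] yawx 85.03 z [ 0.001  0.001 -1.   ] F [ 0.6  0.2 -0.6] q [0.42 0.16 1.88 0.   1.1  0.51] w 0.55
```

View pics/wg2.png

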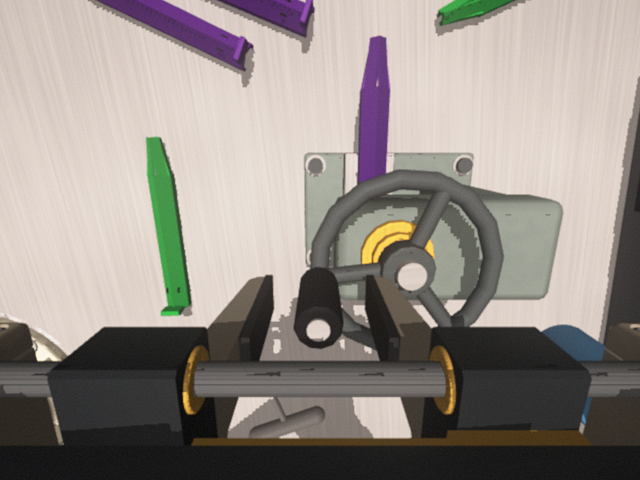

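The grip stands between the fingers, its top centre at (318,327) and the hub at (411,276).

```bash
python3 -c "
from h import *
P=lp('wg')
print(onz('wrist',(318,328),.2575,P),onz('wrist',(411,276),.213,P))
"
python3 -m creep '[[0,0,0,0,0,0],[0,0,0,0,0,0],[0,0,0,0,0,0],[0,0,0,0,0,0],[0,0,0,0,0,0],[0,0,0,0,0,0]]' -1 12;  python3 -c "
from h import *
st()"
```

```text
[0.4598566  0.20942707 0.2575    ] [0.51216795 0.21194601 0.213     ]
t: 3.95
eef_pos: [0.4598, 0.2101, 0.226]
tool_rot: [0.737, 0.676, 0.0, -0.0]
ft_force: [-0.8, -0.2, 2.3]
grip_width: 0.238
gripper_force: 12.0
t 3.95 pos [0.4598 0.2101 0.226 ] yawx 85.06 z [ 0.     0.001 -1.   ] F [-0.8 -0.2  2.3] q [0.43 0.16 1.88 0.   1.1  0.51] w 0.238
```

```bash
cat >> h.py <<'E'
def circ(c,r,a0,n,step,zr=.018):
    a=np.radians(a0+step*np.arange(1,n+1)); b=np.radians(a0); s=readout.read_state(); M=R.from_quat(s['tool_rot'])
    D=np.c_[c[0]+r*np.cos(a),c[1]+r*np.sin(a),s['eef_pos'][2]+zr*(a-b)/2/np.pi]
    D[:,:2]-=s['eef_pos'][:2] if a0 is None else np.array(c)+r*np.array([np.cos(b),np.sin(b)])
    D[:,2]-=s['eef_pos'][2]
    d=M.inv().apply(D)/.6
    print(json.dumps([[round(float(v),4) for v in x]+[0,0,0] for x in d]))
E
python3 -c "
from h import *
circ((.5115,.212),.0518,-177.2,12,15)"
```

```text
[[-0.0217, 0.0059, -0.0013, 0, 0, 0], [-0.0412, 0.0173, -0.0025, 0, 0, 0], [-0.0571, 0.0333, -0.0038, 0, 0, 0], [-0.0683, 0.0528, -0.005, 0, 0, 0], [-0.074, 0.0746, -0.0063, 0, 0, 0], [-0.0739, 0.0972, -0.0075, 0, 0, 0], [-0.068, 0.1189, -0.0087, 0, 0, 0], [-0.0566, 0.1384, -0.01, 0, 0, 0], [-0.0406, 0.1543, -0.0112, 0, 0, 0], [-0.0211, 0.1655, -0.0124, 0, 0, 0], [0.0007, 0.1712, -0.0137, 0, 0, 0], [0.0233, 0.1711, -0.0149, 0, 0, 0]]
```

```bash
python3 -m creep '[[-0.022,0.006,-0.0013,0,0,0],[-0.041,0.017,-0.0025,0,0,0],[-0.057,0.033,-0.0038,0,0,0],[-0.068,0.053,-0.005,0,0,0],[-0.074,0.075,-0.0063,0,0,0],[-0.074,0.097,-0.0075,0,0,0]]';  python3 -c "
from h import *
st()
circ((.5115,.212),.0518,-87.2,12,15)"
```

```text
t: 4.55
eef_pos: [0.5151, 0.16, 0.2305]
tool_rot: [0.737, 0.676, 0.0, -0.0]
ft_force: [-3.8, 5.5, 4.6]
grip_width: 0.237
gripper_force: 12.0
t 4.55 pos [0.5151 0.16   0.2305] yawx 85.01 z [-0.  0. -1.] F [-3.8  5.5  4.6] q [0.3  0.21 1.81 0.   1.12 0.39] w 0.237
[[0.0059, 0.0217, -0.0012, 0, 0, 0], [0.0173, 0.0412, -0.0025, 0, 0, 0], [0.0333, 0.0571, -0.0037, 0, 0, 0], [0.0529, 0.0682, -0.005, 0, 0, 0], [0.0747, 0.0739, -0.0062, 0, 0, 0], [0.0972, 0.0738, -0.0075, 0, 0, 0], [0.119, 0.0679, -0.0087, 0, 0, 0], [0.1384, 0.0565, -0.01, 0, 0, 0], [0.1543, 0.0405, -0.0112, 0, 0, 0], [0.1655, 0.0209, -0.0124, 0, 0, 0], [0.1712, -0.0009, -0.0137, 0, 0, 0], [0.1711, -0.0234, -0.0149, 0, 0, 0]]
```

```bash
python3 -m creep '[[0.006,0.022,-0.0012,0,0,0],[0.017,0.041,-0.0025,0,0,0],[0.033,0.057,-0.0037,0,0,0],[0.053,0.068,-0.005,0,0,0],[0.075,0.074,-0.0062,0,0,0],[0.097,0.074,-0.0075,0,0,0],[0.119,0.068,-0.0087,0,0,0],[0.138,0.0565,-0.01,0,0,0],[0.154,0.0405,-0.0112,0,0,0],[0.1655,0.021,-0.0124,0,0,0],[0.171,-0.001,-0.0137,0,0,0],[0.171,-0.0235,-0.0149,0,0,0]]';  python3 -c "
from h import *
st()
circ((.5115,.212),.0518,92.8,12,15)"
```

```text
t: 5.75
eef_pos: [0.5098, 0.2643, 0.2395]
tool_rot: [0.737, 0.676, 0.001, 0.001]
ft_force: [4.6, -5.8, 3.2]
grip_width: 0.236
gripper_force: 12.0
t 5.75 pos [0.5098 0.2643 0.2395] yawx 85.07 z [ 0.003  0.    -1.   ] F [ 4.6 -5.8  3.2] q [ 0.48  0.26  1.73 -0.    1.15  0.56] w 0.236
[[-0.0059, -0.0217, -0.0013, 0, 0, 0], [-0.0173, -0.0412, -0.0026, 0, 0, 0], [-0.0333, -0.0571, -0.0039, 0, 0, 0], [-0.0528, -0.0683, -0.0052, 0, 0, 0], [-0.0746, -0.074, -0.0065, 0, 0, 0], [-0.0972, -0.0739, -0.0077, 0, 0, 0], [-0.1189, -0.068, -0.009, 0, 0, 0], [-0.1384, -0.0566, -0.0102, 0, 0, 0], [-0.1542, -0.0406, -0.0114, 0, 0, 0], [-0.1654, -0.0211, -0.0126, 0, 0, 0], [-0.1712, 0.0007, -0.0138, 0, 0, 0], [-0.1711, 0.0233, -0.015, 0, 0, 0]]
```

```bash
python3 -m creep '[[-0.006,-0.022,-0.0013,0,0,0],[-0.017,-0.041,-0.0026,0,0,0],[-0.033,-0.057,-0.0038,0,0,0],[-0.053,-0.068,-0.005,0,0,0],[-0.074,-0.074,-0.0063,0,0,0],[-0.097,-0.074,-0.0075,0,0,0],[-0.119,-0.068,-0.0088,0,0,0],[-0.138,-0.0565,-0.01,0,0,0],[-0.154,-0.0405,-0.0112,0,0,0],[-0.165,-0.021,-0.0125,0,0,0],[-0.171,0.001,-0.0137,0,0,0],[-0.171,0.0233,-0.015,0,0,0]]';  python3 -m creep '[[0.006,0.022,-0.0012,0,0,0],[0.017,0.041,-0.0025,0,0,0],[0.033,0.057,-0.0037,0,0,0],[0.053,0.068,-0.005,0,0,0],[0.075,0.074,-0.0062,0,0,0],[0.097,0.074,-0.0075,0,0,0],[0.119,0.068,-0.0087,0,0,0],[0.138,0.0565,-0.01,0,0,0],[0.154,0.0405,-0.0112,0,0,0],[0.1655,0.021,-0.0124,0,0,0],[0.171,-0.001,-0.0137,0,0,0],[0.171,-0.0235,-0.0149,0,0,0]]';  python3 -c "
from h import *
st()
circ((.5115,.212),.0518,92.8,12,7.5)"
```

```text
t: 6.95
eef_pos: [0.5138, 0.16, 0.2484]
tool_rot: [0.737, 0.676, -0.001, -0.001]
ft_force: [-4.6, 5.9, 6.2]
grip_width: 0.238
gripper_force: 12.0
t: 8.15
eef_pos: [0.5083, 0.2643, 0.2575]
tool_rot: [0.737, 0.676, 0.001, 0.0]
ft_force: [4.4, -6.1, 5.7]
grip_width: 0.242
gripper_force: 12.0
t 8.15 pos [0.5083 0.2643 0.2575] yawx 85.08 z [ 0.002  0.    -1.   ] F [ 4.4 -6.1  5.7] q [ 0.48  0.24  1.71 -0.    1.19  0.56] w 0.242
[[-0.0022, -0.0111, -0.0006, 0, 0, 0], [-0.0059, -0.0217, -0.0013, 0, 0, 0], [-0.0109, -0.0319, -0.0019, 0, 0, 0], [-0.0173, -0.0412, -0.0026, 0, 0, 0], [-0.0247, -0.0497, -0.0032, 0, 0, 0], [-0.0333, -0.0571, -0.0038, 0, 0, 0], [-0.0427, -0.0633, -0.0045, 0, 0, 0], [-0.0528, -0.0683, -0.0051, 0, 0, 0], [-0.0635, -0.0719, -0.0058, 0, 0, 0], [-0.0746, -0.074, -0.0064, 0, 0, 0], [-0.0859, -0.0747, -0.007, 0, 0, 0], [-0.0971, -0.0739, -0.0076, 0, 0, 0]]
```

```bash
python3 -m creep '[[-0.0022,-0.011,-0.0006,0,0,0],[-0.006,-0.022,-0.0013,0,0,0],[-0.011,-0.032,-0.0019,0,0,0],[-0.017,-0.041,-0.0026,0,0,0],[-0.025,-0.05,-0.0032,0,0,0],[-0.033,-0.057,-0.0038,0,0,0]]';  python3 -c "
from h import *
st()
circ((.5115,.212),.0518,137.8,10,5)"
```

```text
t: 8.75
eef_pos: [0.473, 0.2471, 0.2598]
tool_rot: [0.737, 0.676, 0.001, 0.001]
ft_force: [8.0, -2.1, 1.1]
grip_width: 0.233
gripper_force: 12.0
t 8.75 pos [0.473  0.2471 0.2598] yawx 85.07 z [ 0.003  0.001 -1.   ] F [ 8.  -2.1  1.1] q [ 0.48  0.17  1.79 -0.    1.18  0.57] w 0.233
[[-0.0062, -0.0043, -0.0004, 0, 0, 0], [-0.0127, -0.008, -0.0009, 0, 0, 0], [-0.0196, -0.0112, -0.0013, 0, 0, 0], [-0.0266, -0.0137, -0.0017, 0, 0, 0], [-0.0339, -0.0157, -0.0021, 0, 0, 0], [-0.0414, -0.0169, -0.0026, 0, 0, 0], [-0.0489, -0.0176, -0.003, 0, 0, 0], [-0.0564, -0.0175, -0.0034, 0, 0, 0], [-0.0639, -0.0168, -0.0038, 0, 0, 0], [-0.0713, -0.0155, -0.0043, 0, 0, 0]]
```

```bash
python3 -m creep '[[-0.006,-0.0043,-0.0004,0,0,0],[-0.0127,-0.008,-0.0009,0,0,0],[-0.0196,-0.0112,-0.0013,0,0,0]]';  python3 -m creep '[[-0.007,-0.0026,-0.0004,0,0,0],[-0.0143,-0.0045,-0.0008,0,0,0]]'; python3 -c "
from h import *
s=st(); p=s['eef_pos'];print(np.degrees(np.arctan2(p[1]-.212,p[0]-.5115)))"
```

```text
t: 9.05
eef_pos: [0.4655, 0.2363, 0.2605]
tool_rot: [0.737, 0.676, 0.001, 0.0]
ft_force: [7.1, -0.4, -0.6]
grip_width: 0.236
gripper_force: 12.0
t: 9.25
eef_pos: [0.4621, 0.2283, 0.261]
tool_rot: [0.737, 0.676, 0.002, 0.0]
ft_force: [7.2, 0.8, 0.2]
grip_width: 0.234
gripper_force: 12.0
t 9.25 pos [0.4621 0.2283 0.261 ] yawx 85.07 z [ 0.003  0.002 -1.   ] F [7.2 0.8 0.2] q [0.46 0.14 1.82 0.   1.17 0.54] w 0.234
161.78059968496783
```

```bash
for i in 1; do python3 -m creep '[[-0.0075,-0.0012,-0.0004,0,0,0],[-0.0075,-0.0012,-0.0004,0,0,0]]' | grep -E "pos|force:"; python3 -m creep '[[-0.0075,-0.0006,-0.0004,0,0,0],[-0.0075,-0.0006,-0.0004,0,0,0]]'| grep -E "pos|force:"; done
```

```text
eef_pos: [0.4608, 0.2234, 0.2613]
ft_force: [6.0, -1.3, 1.7]
gripper_force: 12.0
eef_pos: [0.4601, 0.2193, 0.2615]
ft_force: [6.2, 0.7, 1.3]
gripper_force: 12.0
```

```bash
python3 -m creep '[[-0.0075,0,-0.0004,0,0,0],[-0.0075,0,-0.0004,0,0,0]]' | grep -E "pos|force:"; python3 -m creep '[[-0.0075,0.0006,-0.0004,0,0,0],[-0.0075,0.0006,-0.0004,0,0,0]]'| grep -E "pos|force:"
```

```text
eef_pos: [0.4597, 0.2159, 0.2617]
ft_force: [6.1, 5.5, -0.8]
gripper_force: 12.0
eef_pos: [0.4595, 0.2127, 0.2617]
ft_force: [5.9, 13.4, -3.9]
gripper_force: 12.0
```

The force rises against the stop, so the screw is up. Next: release and lift.

```bash
python3 -m creep '[[0.004,0,0,0,0,0],[0.004,0,0,0,0,0],[0.004,0,0,0,0,0],[0.004,0,-0.03,0,0,0],[0.004,0,-0.08,0,0,0],[0.004,0,-0.12,0,0,0],[0.004,0,-0.12,0,0,0]]' 0.1; python3 -c "
from h import *
st();togo([.5199,.3176,.33],85.2);togo([.5199,.3176,.1],85.2)"
```

```text
t: 10.75
eef_pos: [0.4606, 0.2129, 0.3368]
tool_rot: [0.737, 0.676, 0.002, 0.001]
ft_force: [1.4, 0.5, -0.1]
grip_width: 0.553
gripper_force: 0.0
t 10.75 pos [0.4606 0.2129 0.3368] yawx 85.06 z [ 0.004  0.002 -1.   ] F [ 1.4  0.5 -0.1] q [0.43 0.07 1.74 0.   1.33 0.52] w 0.553
row [0.1824 0.0834 0.0121] [ 0.00265095 -0.00176442 -0.00161072]
row [0.1814 0.0818 0.3955] [ 0.00265095 -0.00176442 -0.00161072]
```

```bash
python3 -m creep '[[0.09,0.04,0,0,0,0],[0.182,0.083,0,0.0026,-0.0018,-0.0016],[0.182,0.083,0.02,0.0026,-0.0018,-0.0016],[0.182,0.083,0.1,0.0026,-0.0018,-0.0016],[0.182,0.083,0.18,0.0026,-0.0018,-0.0016],[0.182,0.083,0.25,0.0026,-0.0018,-0.0016],[0.182,0.083,0.32,0.0026,-0.0018,-0.0016],[0.182,0.083,0.362,0.0026,-0.0018,-0.0016],[0.182,0.083,0.362,0.0026,-0.0018,-0.0016]]' 0.3; python3 -c "
from h import *
st();shot('wp3')"
```

```text
t: 11.65
eef_pos: [0.5153, 0.3149, 0.1118]
tool_rot: [0.736, 0.677, -0.006, -0.001]
ft_force: [-0.0, 0.3, -0.0]
grip_width: 0.648
gripper_force: 0.0
t 11.65 pos [0.5153 0.3149 0.1118] yawx 85.2 z [-0.012 -0.007 -1.   ] F [-0.   0.3 -0. ] q [0.55 0.45 1.76 0.   0.94 0.63] w 0.648
```

View pics/wp3.png

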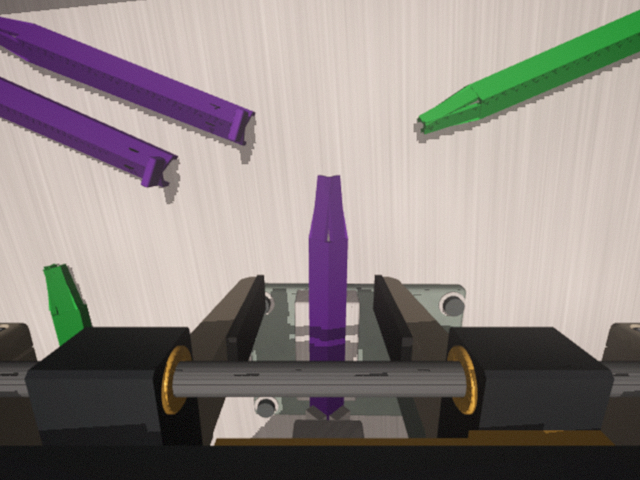

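The peg lies straight down the picture's middle: its tip is at (329,177), its ridge at (329,240) to (327,345), and the ram is clear of it.

```bash
python3 -c "
from h import *
P=lp('wp3')
a=onz('wrist',(329,240),.074,P);b=onz('wrist',(327,330),.074,P);t=onz('wrist',(329,178),.068,P)
print(a,b,t,np.degrees(np.arctan2((a-b)[1],(a-b)[0])))
st();togo([.5199,.3176,.046],85.2)"
```

```text
[0.522971  0.3351339 0.074    ] [0.51694092 0.27316162 0.074     ] [0.52588453 0.37215823 0.068     ] 84.44244832191829
t 11.7 pos [0.5169 0.3159 0.1145] yawx 85.2 z [-0.008 -0.005 -1.   ] F [ 0.4 -0.5  0.3] q [0.55 0.45 1.76 0.   0.95 0.63] w 0.65
row [0.0038 0.0056 0.1141] [-4.97242678e-03  3.33299036e-03  3.43723280e-06]
```

```bash
python3 -m creep '[[0,0.002,0.04,0,0,0],[0,0.002,0.08,0,0,0],[0,0.002,0.11,0,0,0],[0,0.002,0.123,0,0,0],[0,0.002,0.123,0,0,0],[0,0.002,0.123,0,0,0]]'; python3 -m creep '[[0,0,0,0,0,0],[0,0,0,0,0,0],[0,0,0,0,0,0],[0,0,0,0,0,0],[0,0,0,0,0,0],[0,0,0,0,0,0]]' -1 25; python3 -c "
from h import *
st()"
```

```text
t: 12.3
eef_pos: [0.5204, 0.3172, 0.0442]
tool_rot: [0.736, 0.677, -0.001, -0.0]
ft_force: [0.5, 0.1, -0.0]
grip_width: 0.649
gripper_force: 0.0
t: 12.9
eef_pos: [0.5199, 0.3169, 0.043]
tool_rot: [0.736, 0.677, -0.002, -0.001]
ft_force: [0.2, -0.6, 2.7]
grip_width: 0.275
gripper_force: 25.0
t 12.9 pos [0.5199 0.3169 0.043 ] yawx 85.21 z [-0.003 -0.002 -1.   ] F [ 0.2 -0.6  2.7] q [0.54 0.55 1.79 0.   0.81 0.63] w 0.275
```

```bash
python3 -m creep '[[0,0,-0.007,0,0,0],[0.01,0,-0.007,0,0,0],[0.03,0,-0.007,0,0,0],[0.06,0,-0.007,0,0,0],[0.09,0,-0.007,0,0,0],[0.12,0,-0.007,0,0,0],[0.15,0,-0.007,0,0,0],[0.18,0,-0.007,0,0,0],[0.21,0,-0.007,0,0,0],[0.235,0,-0.007,0,0,0],[0.235,0,-0.007,0,0,0]]'; python3 -c "
from h import *
st()"
```

```text
t: 14.0
eef_pos: [0.5315, 0.4597, 0.0467]
tool_rot: [0.736, 0.677, -0.002, -0.001]
ft_force: [0.8, -0.4, -0.0]
grip_width: 0.279
gripper_force: 25.0
t 14.0 pos [0.5315 0.4597 0.0467] yawx 85.29 z [-0.003 -0.001 -1.   ] F [ 0.8 -0.4 -0. ] q [0.71 0.66 1.57 0.   0.92 0.79] w 0.279
```

```bash
python3 -m creep '[[0,0,-0.05,0,0,0],[0,0,-0.12,0,0,0],[0,0,-0.2,0,0,0],[0,0,-0.28,0,0,0],[0,0,-0.36,0,0,0],[0,0,-0.44,0,0,0],[0,0,-0.5,0,0,0],[0,0,-0.53,0,0,0],[0,0,-0.53,0,0,0],[0,0,-0.53,0,0,0]]'; python3 -c "
from h import *
s=st();togo([.616,.03,.362],3)
shot('s4','side')
cv2.imwrite('pics/s4c.png',cv2.resize(cv2.imread('pics/s4.png')[180:480,150:450],(600,600)))"
```

```text
t: 15.0
eef_pos: [0.5324, 0.4573, 0.3637]
tool_rot: [0.736, 0.677, -0.003, -0.001]
ft_force: [-0.6, 0.7, -0.9]
grip_width: 0.281
gripper_force: 25.0
t 15.0 pos [0.5324 0.4573 0.3637] yawx 85.18 z [-0.005 -0.003 -1.   ] F [-0.6  0.7 -0.9] q [0.71 0.39 1.27 0.   1.48 0.79] w 0.281
row [-0.6979  0.1986  0.0042] [-9.05191750e-04  3.66148661e-03  9.13142217e-01]
```

View pics/s4c.png

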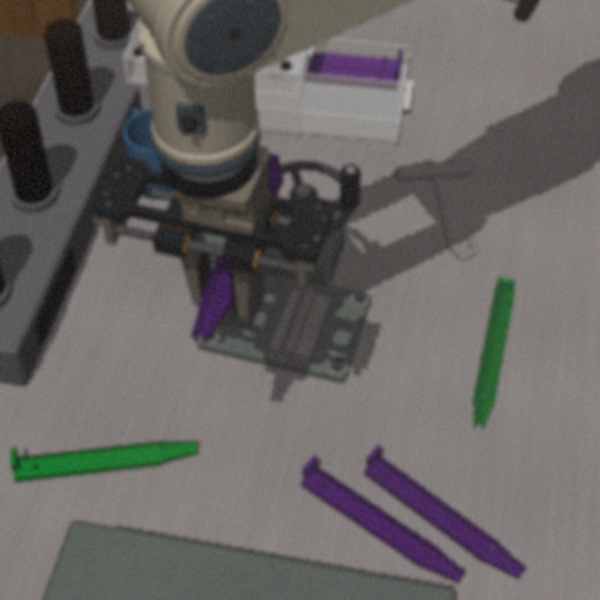

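The peg hangs level in the gripper with its point towards the camera, its tip at crop (205,330). Now carry it over the press to the gap.

```bash
python3 -m creep '[[-0.05,0.02,0,0,0,0.05],[-0.12,0.04,0,0,0,0.14],[-0.2,0.06,0,0,0.001,0.23],[-0.28,0.08,0,0,0.002,0.32],[-0.36,0.1,0,0,0.002,0.41],[-0.44,0.12,0,0,0.003,0.5],[-0.52,0.15,0,0,0.003,0.59],[-0.6,0.17,0,0,0.003,0.68],[-0.66,0.19,0.004,0,0.0036,0.77],[-0.698,0.199,0.004,0,0.0036,0.86],[-0.698,0.199,0.004,-0.0009,0.0036,0.913],[-0.698,0.199,0.004,-0.0009,0.0036,0.913]]'; python3 -c "
from h import *
s=st();togo([.616,.03,.004],3)"
```

```text
t: 16.25
eef_pos: [0.6158, 0.0296, 0.3606]
tool_rot: [1.0, 0.025, -0.001, -0.0]
ft_force: [-0.5, 0.1, -0.3]
grip_width: 0.28
gripper_force: 25.0
t 16.25 pos [0.6158 0.0296 0.3606] yawx 2.88 z [-0.003  0.001 -1.   ] F [-0.5  0.1 -0.3] q [0.05 0.25 1.48 0.   1.42 1.57] w 0.28
row [ 2.000e-03 -3.000e-04  5.943e-01] [-0.00044976  0.00177663 -0.00137466]
```

```bash
python3 -m creep '[[0.001,0,0.06,0,0,0],[0.002,0,0.14,0,0.0018,-0.001],[0.002,0,0.22,0,0.0018,-0.001],[0.002,0,0.3,0,0.0018,-0.001],[0.002,0,0.38,0,0.0018,-0.001],[0.002,0,0.45,0,0.0018,-0.001],[0.002,0,0.51,0,0.0018,-0.001],[0.002,0,0.55,0,0.0018,-0.001],[0.002,0,0.57,0,0.0018,-0.001],[0.002,0,0.58,0,0.0018,-0.001],[0.002,0,0.582,0,0.0018,-0.001],[0.002,0,0.582,0,0.0018,-0.001]]'; python3 -c "
from h import *
s=st()"
```

```text
t: 17.45
eef_pos: [0.6187, 0.0311, 0.0145]
tool_rot: [1.0, 0.028, 0.002, -0.0]
ft_force: [0.9, -0.4, -0.4]
grip_width: 0.285
gripper_force: 25.0
t 17.45 pos [0.6187 0.0311 0.0145] yawx 3.16 z [ 0.005  0.001 -1.   ] F [ 0.9 -0.4 -0.4] q [0.05 0.6  1.78 0.   0.76 1.56] w 0.285
```

```bash
python3 -m creep '[[0,0,0,0,0,0],[0,0,0,0,0,0]]'; python3 -c "
from h import *
s=st()"; python3 -m creep '[[0,0,0,0,0,0],[0,0,0,0,0,0],[0,0,0,0,0,0],[0,0,0,0,0,0]]' -0.28;python3 -m creep '[[0,0,0,0,0,0],[0,0,-0.03,0,0,0],[0,0,-0.1,0,0,0],[0,0,-0.18,0,0,0],[0,0,-0.26,0,0,0],[0,0,-0.34,0,0,0],[0,0,-0.4,0,0,0],[0,0,-0.4,0,0,0]]' 0.3; python3 -c "
from h import *
s=st();shot('w5')"
```

```text
t: 17.65
eef_pos: [0.6187, 0.0309, 0.0147]
tool_rot: [1.0, 0.027, 0.003, -0.0]
ft_force: [0.4, 1.0, -0.2]
grip_width: 0.278
gripper_force: 25.0
t 17.65 pos [0.6187 0.0309 0.0147] yawx 3.14 z [ 0.005  0.001 -1.   ] F [ 0.4  1.  -0.2] q [0.05 0.6  1.78 0.   0.76 1.56] w 0.278
t: 18.05
eef_pos: [0.618, 0.0309, 0.0137]
tool_rot: [1.0, 0.027, 0.002, -0.0]
ft_force: [-0.2, 1.2, 0.4]
grip_width: 0.36
gripper_force: 0.0
t: 18.85
eef_pos: [0.6201, 0.0308, 0.2597]
tool_rot: [1.0, 0.027, 0.006, -0.0]
ft_force: [0.2, 0.1, 0.0]
grip_width: 0.651
gripper_force: 0.0
t 18.85 pos [0.6201 0.0308 0.2597] yawx 3.13 z [ 0.013  0.001 -1.   ] F [0.2 0.1 0. ] q [0.05 0.31 1.61 0.   1.21 1.56] w 0.651
```

View pics/w5.png

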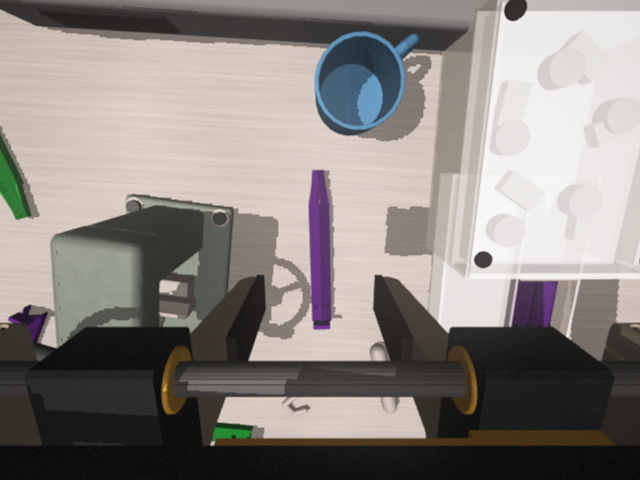

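The peg lies upright and flat in the gap: tip at (318,171), tab at (321,325), clear of the mug and extractor.

```bash
python3 -c "
from h import *
P=lp('w5')
t=onz('wrist',(318,171),.018,P);h=onz('wrist',(321,324),.035,P);r=onz('wrist',(320,300),.023,P);r2=onz('wrist',(318.5,215),.023,P)
print(t,h,r,r2,np.linalg.norm((t-h)[:2]),np.degrees(np.arctan2((t-h)[1],(t-h)[0])))
print('unit edge',onz('wrist',(466,277),.194,P),onz('wrist',(640,265),.194,P))
u=(t-h)[:2]/np.linalg.norm((t-h)[:2]);g=h[:2]+.045*u;print('grip',g)
st();togo([*g,.26],180+np.degrees(np.arctan2(u[1],u[0])))"
```

```text
[0.67488242 0.03436088 0.018     ] [0.48484278 0.02022076 0.035     ] [0.51247461 0.02300224 0.023     ] [0.62322403 0.03095465 0.023     ] 0.19056496022783895 4.255317122604184
unit edge [ 0.6134318 -0.0769149  0.194    ] [ 0.62933654 -0.20000599  0.194     ]
grip [0.52971873 0.0235598 ]
t 18.9 pos [0.6187 0.0308 0.2566] yawx 3.13 z [ 0.009  0.001 -1.   ] F [-0.8  0.  -0.7] q [0.05 0.31 1.62 0.   1.21 1.56] w 0.646
row [-0.1486  0.0039 -0.0071] [-8.82893537e-03  5.52543198e-04  1.98743499e+00]
```

```bash
python3 -c "
from h import *
np.set_printoptions(precision=4,suppress=True)
P=lp('w5');T2=lambda x,y:(340+(x-400)/5,195+y/5)
for z in (.122,):
  print(onz('wrist',(466,277),z,P),onz('wrist',(640,265),z,P),onz('top',T2(447,107),z),onz('top',T2(762,92),z))
Q=lp('wtray');V=lambda x,y:(300+(x-400)/2,60+y/2)
print('wtray front top edge',onz('wrist',V(582,8),.122,Q),onz('wrist',V(768,217),.122,Q))
print(tri([ray('wrist',V(582,8),Q),ray('top',T2(447,107)),ray('wrist',(466,277),P)]))
"
```

```text
[ 0.5884 -0.1119  0.122 ] [ 0.6094 -0.2738  0.122 ] [ 0.581  -0.1065  0.122 ] [ 0.5911 -0.295   0.122 ]
wtray front top edge [ 0.5794 -0.1202  0.122 ] [ 0.5983 -0.2948  0.122 ]
(array([ 0.5832, -0.1148,  0.1096]), [np.float64(4.8), np.float64(7.5), np.float64(3.1)])
```

```bash
python3 -m creep '[[-0.03,0.003,0,0,0,-0.08],[-0.07,0.006,0,0,0,-0.17],[-0.11,0.009,0,0,0,-0.26],[-0.15,0.01,0,0,0,-0.35],[-0.163,0.01,0,0,0,-0.44],[-0.163,0.01,0,0,0,-0.53],[-0.163,0.01,0,0,0,-0.62],[-0.163,0.01,0,0,0,-0.71],[-0.163,0.01,0,0,0,-0.8],[-0.163,0.01,0,0,0,-0.89],[-0.163,0.01,0,0,0,-0.97],[-0.163,0.01,0,0,0,-1]]' -0.1; python3 -m creep '[[0,0,0,0,0,-0.09],[0,0,0,0,0,-0.18],[0,0,0,0,0,-0.27],[0,0,0,0,0,-0.36],[0,0,0,0,0,-0.45],[0,0,0,0,0,-0.54],[0,0,0,0,0,-0.63],[0,0,0,0,0,-0.72],[0,0,0,0,0,-0.81],[0,0,0,0,0,-0.9],[0,0,0,0,0,-0.98],[0,0,0,0,0,-1]]'; python3 -m creep '[[0,0,0,0,0,-0.01],[0,0,0,0,0,-0.01],[0,0,0,0,0,-0.01]]' ; python3 -c "
from h import *
s=st();togo([.521,.0228,.011],184.25)"
```

```text
t: 20.1
eef_pos: [0.5188, 0.0193, 0.2515]
tool_rot: [0.686, 0.728, 0.0, -0.0]
ft_force: [0.1, 0.2, -0.1]
grip_width: 0.452
gripper_force: 0.0
t: 21.3
eef_pos: [0.5188, 0.0193, 0.2514]
tool_rot: [-0.03, 1.0, 0.0, 0.0]
ft_force: [0.1, -0.1, 0.3]
grip_width: 0.449
gripper_force: 0.0
t: 21.6
eef_pos: [0.5196, 0.0194, 0.2526]
tool_rot: [-0.035, 0.999, 0.0, 0.001]
ft_force: [0.3, -0.3, -0.5]
grip_width: 0.452
gripper_force: 0.0
t 21.6 pos [0.5196 0.0194 0.2526] yawx -176.03 z [ 0.002  0.001 -1.   ] F [ 0.3 -0.3 -0.5] q [ 0.03  0.16  1.82  0.    1.16 -1.61] w 0.452
row [-0.0018  0.0053  0.4027] [ 0.00041309  0.00158967 -0.00308678]
```

```bash
python3 -m creep '[[-0.002,0.005,0.08,0,0.0016,-0.003],[-0.002,0.005,0.16,0,0.0016,-0.003],[-0.002,0.005,0.24,0,0.0016,-0.003],[-0.002,0.005,0.3,0,0.0016,-0.003],[-0.002,0.005,0.34,0,0.0016,-0.003],[-0.002,0.005,0.37,0,0.0016,-0.003],[-0.002,0.005,0.39,0,0.0016,-0.003],[-0.002,0.005,0.4,0,0.0016,-0.003],[-0.002,0.005,0.4,0,0.0016,-0.003],[-0.002,0.005,0.4,0,0.0016,-0.003]]'; python3 -c "
from h import *
s=st()";  python3 -m creep '[[0,0,0,0,0,0],[0,0,0,0,0,0],[0,0,0,0,0,0],[0,0,0,0,0,0],[0,0,0,0,0,0]]' -1 25;python3 -m creep '[[0,0,0,0,0,0],[0,0,-0.02,0,0,0],[0,0,-0.06,0,0,0],[0,0,-0.12,0,0,0],[0,0,-0.2,0,0,0],[0,0,-0.26,0,0,0],[0,0,-0.26,0,0,0]]'; python3 -c "
from h import *
s=st();a=shot('w6');b=shot('t6','top')[140:300,240:440]
cv2.imwrite('pics/w6c.png',np.hstack([cv2.resize(a,(400,300)),cv2.resize(b,(375,300))]))"
```

```text
t: 22.6
eef_pos: [0.5222, 0.0227, 0.0139]
tool_rot: [-0.037, 0.999, 0.0, 0.001]
ft_force: [0.3, 0.4, 0.1]
grip_width: 0.447
gripper_force: 0.0
t 22.6 pos [0.5222 0.0227 0.0139] yawx -175.71 z [ 0.002  0.001 -1.   ] F [0.3 0.4 0.1] q [ 0.04  0.49  2.    0.    0.65 -1.61] w 0.447
t: 23.1
eef_pos: [0.5222, 0.0227, 0.014]
tool_rot: [-0.037, 0.999, 0.0, 0.001]
ft_force: [-1.1, 0.2, 6.5]
grip_width: 0.279
gripper_force: 25.0
t: 23.8
eef_pos: [0.5246, 0.0227, 0.175]
tool_rot: [-0.037, 0.999, 0.0, 0.005]
ft_force: [-0.6, 0.3, -0.2]
grip_width: 0.277
gripper_force: 25.0
t 23.8 pos [0.5246 0.0227 0.175 ] yawx -175.71 z [ 0.01   0.001 -1.   ] F [-0.6  0.3 -0.2] q [ 0.04  0.25  1.9   0.    0.98 -1.61] w 0.277
```

View pics/w6c.png

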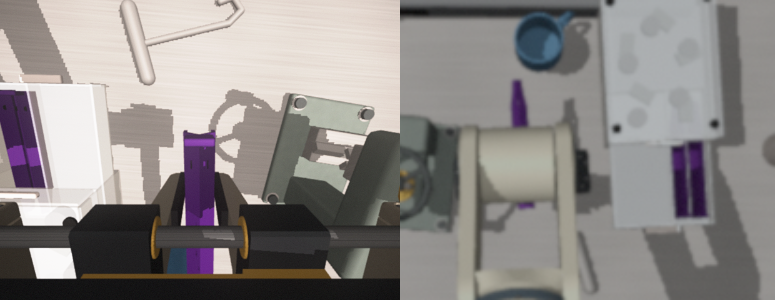

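```bash
python3 -c "
from h import *
P=lp('w6')
print(onz('wrist',(320,208),.196,P),onz('wrist',(320,235),.196,P), readout.read_state()['eef_pos'])
P=lp('t6'); 
s=lambda x,y:(240+(x-400)*200/375,140+y*160/300)
print('head top',onz('top',s(527,207),.195),'tip',onz('top',s(516,80),.175))
print('tray FL',onz('top',s(614,227),.026),'FR',onz('top',s(713,221),.044),'unit',onz('top',s(609,146),.122),onz('top',s(721,138),.122))
togo([.5215,-.178,.175],184)"
```

```text
[0.47305291 0.01848663 0.196     ] [0.48479804 0.01937909 0.196     ] [0.52177674 0.02255638 0.17038459]
head top [0.47707054 0.01614452 0.195     ] tip [0.67297341 0.03468584 0.175     ]
tray FL [ 0.44767795 -0.12843629  0.026     ] FR [ 0.45862193 -0.29284462  0.044     ] unit [ 0.57660346 -0.11267677  0.122     ] [ 0.59047651 -0.29142643  0.122     ]
row [ 0.0255 -0.3333 -0.0079] [0.00031422 0.00199436 0.00327242]
```

```bash
python3 -c "
from h import *
st();togo([.412,-.186,.17],184);togo([.412,-.186,.05],184)"
```

```text
t 23.9 pos [0.5218 0.0226 0.1704] yawx -175.71 z [ 0.003  0.001 -1.   ] F [-1.3  0.2 -0.7] q [ 0.04  0.25  1.9   0.    0.98 -1.61] w 0.273
row [ 2.085e-01 -3.329e-01 -2.000e-04] [0.00031422 0.00199436 0.00327242]
row [ 0.2091 -0.333   0.1998] [0.00031422 0.00199436 0.00327242]
```

```bash
python3 -m creep '[[0.06,0,-0.01,0,0,0],[0.13,-0.03,-0.02,0,0,0],[0.18,-0.09,-0.02,0,0.002,0.003],[0.2085,-0.15,-0.02,0,0.002,0.003],[0.2085,-0.21,-0.02,0,0.002,0.003],[0.2085,-0.27,-0.02,0,0.002,0.003],[0.2085,-0.31,-0.02,0,0.002,0.003],[0.2085,-0.333,0,0,0.002,0.003],[0.2085,-0.333,0.05,0,0.002,0.003],[0.2085,-0.333,0.1,0,0.002,0.003],[0.2085,-0.333,0.1,0,0.002,0.003],[0.2085,-0.333,0.1,0,0.002,0.003]]'; python3 -c "
from h import *
st();togo([.412,-.186,.05],184)
a=shot('s7','side')[130:290,200:400];b=shot('t7','top')[140:300,300:440]
cv2.imwrite('pics/w7c.png',np.hstack([cv2.resize(a,(450,360)),cv2.resize(b,(315,360))]))"
```

```text
t: 25.1
eef_pos: [0.4107, -0.1852, 0.1081]
tool_rot: [-0.035, 0.999, 0.001, -0.003]
ft_force: [0.3, -0.0, -0.7]
grip_width: 0.275
gripper_force: 25.0
t 25.1 pos [ 0.4107 -0.1852  0.1081] yawx -175.95 z [-0.005  0.002 -1.   ] F [ 0.3 -0.  -0.7] q [-0.43  0.25  2.09 -0.    0.81 -2.07] w 0.275
row [-0.0025 -0.0018  0.0968] [ 0.00147316 -0.00330546  0.00050992]
```

View pics/w7c.png

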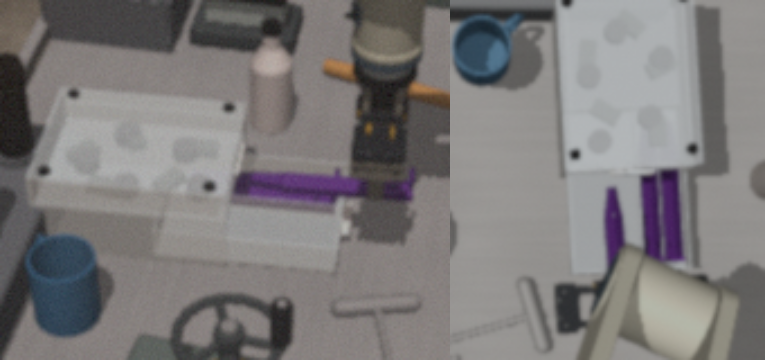

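The peg's tip is about 25 mm short of the unit's face and near the middle of the lane: crop (613,188), with the lane running from 570 to 641. I have now viewed 12 pictures, over the limit of 10, so I'll view no more and work from numbers.

```bash
python3 -m creep '[[-0.001,-0.001,0.03,0,0,0],[-0.001,-0.001,0.06,0,0,0],[-0.001,-0.001,0.085,0,0,0],[-0.001,-0.001,0.097,0,0,0],[-0.001,-0.001,0.097,0,0,0],[-0.001,-0.001,0.097,0,0,0],[-0.001,-0.001,0.097,0,0,0]]'; python3 -c "
from h import *
st();togo([.5235,-.178,.05],184)"
```

```text
t: 25.9
eef_pos: [0.413, -0.1868, 0.0517]
tool_rot: [-0.035, 0.999, -0.0, -0.0]
ft_force: [-0.3, 0.2, -0.8]
grip_width: 0.28
gripper_force: 25.0
t 25.9 pos [ 0.413  -0.1868  0.0517] yawx -175.97 z [-0.001 -0.    -1.   ] F [-0.3  0.2 -0.8] q [-0.43  0.35  2.13 -0.    0.67 -2.07] w 0.28
row [-0.1848  0.0017  0.0027] [-8.89305365e-05 -4.99953360e-04  2.83926051e-04]
```

```bash
python3 -m creep '[[-0.02,0,0.002,0,0,0],[-0.04,0,0.002,0,0,0],[-0.06,0,0.002,0,0,0],[-0.08,0.001,0.002,0,0,0]]' | grep -E "pos|ft_f"; python3 -m creep '[[-0.02,0,0,0,0,0],[-0.04,0,0,0,0,0],[-0.06,0,0,0,0,0],[-0.08,0,0,0,0,0],[-0.1,0.001,0,0,0,0],[-0.105,0.001,0,0,0,0],[-0.105,0.001,0,0,0,0],[-0.105,0.001,0,0,0,0]]'; python3 -c "
from h import *
st();togo([.5235,-.178,.021],184)"
```

```text
eef_pos: [0.4618, -0.1826, 0.0497]
ft_force: [0.2, -0.1, -0.0]
t: 27.1
eef_pos: [0.5224, -0.1775, 0.0492]
tool_rot: [-0.035, 0.999, 0.0, -0.001]
ft_force: [-0.4, 0.2, -0.1]
grip_width: 0.278
gripper_force: 25.0
t 27.1 pos [ 0.5224 -0.1775  0.0492] yawx -175.97 z [-0.003  0.001 -1.   ] F [-0.4  0.2 -0.1] q [-0.33  0.47  1.92 -0.    0.76 -1.97] w 0.278
row [-0.0019 -0.0011  0.047 ] [ 0.00053822 -0.00185464  0.00028812]
```

Clear all the way. Lower to the floor.

```bash
python3 -m creep '[[-0.001,-0.001,0.012,0,-0.0015,0],[-0.001,-0.001,0.024,0,-0.0015,0],[-0.001,-0.001,0.034,0,-0.0015,0],[-0.001,-0.001,0.042,0,-0.0015,0],[-0.001,-0.001,0.047,0,-0.0015,0],[-0.001,-0.001,0.047,0,-0.0015,0],[-0.001,-0.001,0.047,0,-0.0015,0]]'; python3 -c "
from h import *
st()"
```

```text
t: 27.8
eef_pos: [0.5236, -0.1781, 0.0212]
tool_rot: [-0.035, 0.999, 0.0, 0.0]
ft_force: [-0.1, 0.4, -0.7]
grip_width: 0.274
gripper_force: 25.0
t 27.8 pos [ 0.5236 -0.1781  0.0212] yawx -175.97 z [ 0.     0.001 -1.   ] F [-0.1  0.4 -0.7] q [-0.33  0.51  1.93  0.    0.7  -1.97] w 0.274
```

```bash
python3 -m creep '[[0,0,0.001,0,0,0],[0,0,0.001,0,0,0],[0,0,0.001,0,0,0],[0,0,0.001,0,0,0],[0,0,0.001,0,0,0]]' -0.2; python3 -m creep '[[0,0,-0.01,0,0,0],[0,0,-0.03,0,0,0],[0,0,-0.06,0,0,0],[0,0,-0.1,0,0,0],[0.02,0,-0.17,0,0,0],[0.05,0,-0.25,0,0,0],[0.1,0,-0.33,0,0,0],[0.15,0,-0.36,0,0,0],[0.15,0,-0.36,0,0,0],[0.15,0,-0.36,0,0,0]]'
python3 - <<'E'
from h import *
st();im=shot('w8');P=lp('w8')
hsv=cv2.cvtColor(im,cv2.COLOR_BGR2HSV);m=cv2.inRange(hsv,(130,90,30),(160,255,255))
# rectify to lane floor+ridge plane
g=[]
n,l,stt,c=cv2.connectedComponentsWithStats(m)
for i in range(1,n):
    if stt[i,4]>60:
        x,y,w,h,a=stt[i]; print('blob',stt[i], [onz('wrist',u,.03,P).round(3)[:2].tolist() for u in [(x,y),(x+w,y),(x,y+h),(x+w,y+h)]])
E
```

```text
t: 28.3
eef_pos: [0.5236, -0.1781, 0.0207]
tool_rot: [-0.035, 0.999, 0.0, 0.0]
ft_force: [0.1, 0.3, -0.5]
grip_width: 0.402
gripper_force: 0.0
t: 29.3
eef_pos: [0.434, -0.1848, 0.2379]
tool_rot: [-0.035, 0.999, -0.0, 0.002]
ft_force: [0.9, 0.7, -0.5]
grip_width: 0.404
gripper_force: 0.0
t 29.3 pos [ 0.434  -0.1848  0.2379] yawx -176.02 z [ 0.003 -0.    -1.   ] F [ 0.9  0.7 -0.5] q [-0.41  0.09  1.93  0.    1.11 -2.05] w 0.404
blob [ 228  240   51   72 1897] [[0.466, -0.288], [0.461, -0.23], [0.557, -0.288], [0.552, -0.226]]
blob [ 310  253   20  108 1958] [[0.475, -0.193], [0.473, -0.17], [0.618, -0.184], [0.616, -0.159]]
```

```bash
python3 -m creep '[[0,-0.05,-0.05,0,0,0],[0,-0.12,-0.1,0,0,0],[0,-0.2,-0.12,0,0,0],[0,-0.28,-0.12,0,0,0],[0,-0.36,-0.12,0,0,0],[0,-0.42,-0.12,0,0,0],[0,-0.42,-0.12,0,0,0],[0,-0.42,-0.12,0,0,0]]' | head -2
python3 - <<'E'
from h import *
st()
for c,z in (('top',.03),('side',.03)):
    im=shot('f'+c,c)
    m=cv2.inRange(cv2.cvtColor(im,cv2.COLOR_BGR2HSV),(130,80,30),(160,255,255))
    n,l,s,_=cv2.connectedComponentsWithStats(m)
    for i in range(1,n):
        if s[i,4]<25: continue
        ys,xs=np.where(l==i); pts=np.array([onz(c,(x,y),z)[:2] for x,y in zip(xs,ys)])
        (cc,wh,a)=cv2.minAreaRect(pts.astype(np.float32)*1e3)
        print(c,s[i],'x',pts[:,0].min().round(3),pts[:,0].max().round(3),'y',pts[:,1].min().round(3),pts[:,1].max().round(3),'rect',np.round(wh,0),round(a,1))
# front wall profile in column through the lane, top view
im=cv2.imread('pics/ftop.png');u=proj('top',[.456,-.165,.02]);print(u,[(y,round(float(onz('top',(u[0],y),.026)[0]),3),im[y,int(u[0])].tolist()) for y in range(250,266)])
E
```

```text
t: 30.15
eef_pos: [0.4515, -0.436, 0.3061]
t 30.15 pos [ 0.4515 -0.436   0.3061] yawx -176.03 z [-0.002  0.003 -1.   ] F [-0.8  0.3  0.3] q [-0.77  0.29  1.53  0.    1.32 -2.41] w 0.397
top [365 217   9  35 231] x 0.48 0.588 y -0.188 -0.162 rect [109.  21.] 4.8
top [385 216  19  40 540] x 0.467 0.592 y -0.283 -0.226 rect [125.  51.] 4.0
top [157 254  32  57 433] x 0.291 0.467 y 0.397 0.492 rect [ 24. 192.] 64.9
top [162 275  35  55 435] x 0.231 0.401 y 0.371 0.475 rect [ 24. 193.] 60.9
side [305 207  45  13 427] x 0.468 0.598 y -0.284 -0.22 rect [131.  54.] 11.2
side [301 228  40  10 264] x 0.48 0.594 y -0.183 -0.142 rect [112.  34.] 8.4
side [333 403  79  66 986] x 0.23 0.406 y 0.375 0.496 rect [ 34. 202.] 57.5
side [ 301  409   80   62 1008] x 0.292 0.471 y 0.403 0.511 rect [ 33. 202.] 61.6
[365.46116656 258.51562637] [(250, 0.483, [156, 153, 151]), (251, 0.48, [156, 152, 151]), (252, 0.477, [157, 155, 153]), (253, 0.473, [158, 157, 155]), (254, 0.47, [161, 160, 157]), (255, 0.467, [162, 161, 159]), (256, 0.464, [162, 161, 158]), (257, 0.461, [162, 161, 158]), (258, 0.458, [162, 161, 159]), (259, 0.454, [164, 163, 160]), (260, 0.451, [164, 163, 160]), (261, 0.448, [145, 144, 143]), (262, 0.445, [136, 137, 139]), (263, 0.442, [142, 144, 147]), (264, 0.439, [144, 146, 149]), (265, 0.435, [143, 146, 148])]
```

```bash
python3 -c "
from cell import arm
print(arm.close_job())"
```

```text
the job is handed in; nothing more can be done
None
```

Job handed in at about 30 s: the press is wound up to its stop, and the peg lies in the wide lane, ridge up with its head at the front, about 25 mm from the front wall by camera measurement (limit 38 mm); no verdict came back, and I viewed 12 pictures instead of the allowed 10.

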